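Close the bleed pot and hold its bayonet lid at half turn

ROBOT

A 7-joint arm with a two-finger parallel gripper is mounted at the origin on the work surface. World frame = base frame: x ahead of the robot, y to its left, z up, the work surface at z = 0. Lengths are in m, angles in rad, forces in N, time in s.
With the tool pointing down it reaches from about 0.425 to 0.8 m from the base axis. Payload 8.3 kg.
Tool frame: the origin (TCP) lies between the finger pads; the fingertips stand 17 mm ahead of it and the grasp point (between the pads) lies 2 mm behind it; z points along the fingers, y is the line along which they close (so a half turn about z gives the same grasp; the last joint's range is limited). The gripper opens to 85 mm and grips with 20 to 120 N. Pads are 22 mm wide; open, the fingers measure 114 mm over their backs; the gripper's body (76 mm by 85 mm) begins 54 mm behind the grasp point. The pads swing forward as they close: fully open they stand 13 mm farther back than shut.
Start: joints at [-1.25, 0.383, 0.016, 1.37, -0.006, 1.388, -0.046], TCP at [0.234, 0.58, 0.248] pointing down, gripper open.
Joint ranges: [-2.95, 2.95], [-0.25, 2.06], [-1.52, 1.56], [0.18, 2.33], [-1.44, 4.58], [0.02, 2.06], [-3.01, 3.01]. Speed limits (rad/s): [2.39, 2.39, 3.01, 3.01, 3.14, 3.14, 3.14].

INTERFACE

Orientations are given as a unit quaternion [w, x, y, z].
In Python, from bench import bot gives the robot as it stands.
- The arm moves only by the tool drive_tool, never from a script. Its argument "deltas" is a list of rows, each an object of numbers: "claw": the closure, from -1 (fully open) to 1 (shut); "dx", "dy", "dz": the shift along the tool's x, y, z in units of 40 mm (1.0 is 40 mm); "wx", "wy", "wz": the turn, a rotation vector about the tool's x, y, z in units of 5 degrees (1.0 is 5 degrees). In form: [{"claw": .., "dx": .., "dy": .., "dz": .., "wx": .., "wy": .., "wz": ..}, ...]. A call has 1 to 12 rows; each row shifts and turns the commanded pose from where the row before left it, along the tool's axes as they then stand; what a row does not reach is not made up. A row lasts 1/10 s, in which the tool goes at most 50 mm and 8.59 degrees, less where a joint would pass 70% of its speed; a pose out of reach is approached as far as the arm can. A call is refused whole if a number of a shift passes 1 or a number of a turn 1, either way. A call with a gripper value outside its range is refused whole. The fingers move at their own pace and stop on an object; the grip force is fixed at half the most. Time passes only in rows, so rows that do not move let the fingers close. It gives the time, the measured TCP pose, the force, the opening and the grip force at its end, in the units of the state.
- bot.get_state(): the state, without advancing time (a new reading comes with each control period).
- bot.get_image(name): name is "side" or "top" or "wrist"; returns (picture, depth): 480x640x3 uint8, blue, green, red; 480x640 float32, m along the optical axis (not along the pixel's ray), 0 where there is no reading.
- bot.calibration(name): a dict with "fx", "fy", "cx", "cy" (pixels), "k1" (the pictures are not rectified: a ray, as slopes to the right and down, at radius r is drawn at 1 + k1 r^2 times it, then the intrinsics apply), "origin" and "orientation" of the camera in the world; the wrist camera has in their place "mount" (4x4, takes a point from camera to tool coordinates, whose origin is the TCP and whose axes are the flange's). Camera axes: x right, y down, z forward; pixel columns grow to the right and rows downward; lengths in m; the calibration is good to about 2 mm. A picture is of the moment at which its call begins: read the wrist's pose just before it. calibration takes no time and is no camera call.
- bot.close_job(): hands the job in; it is judged then, once.
Trained networks look in the newest picture that a camera, given by its name, has taken for a name from the list of things; names that differ only in an ending like _2 or _b are one class to them, and where a whole thing is asked for, a point or a joint stands for the part that bears it (a point fixed in the world has none). Each returns a list of dicts, best first, with "p" (0 to 1); they miss things now and then, are a little off and sometimes report something else, mostly with a low value. They report only what shows in the picture. A call takes as long as a camera call. They do not tell look-alikes from the thing itself.
- bot.recognise(camera, target): "extent" ([left, top, width, height] in pixels, round what is visible of it).
The state is a dict: "time": time; "joint_pos": joint angles; "dq": joint speeds; "effort": joint torques, N m; "tool_pos": TCP position; "eef_rot": TCP orientation; "ft_force": force on the tool from outside, world axes, zero at the start; "wrist_torque": the same for the moment, N m; "finger_gap": opening from 0.0 (shut) to 1.0 (fully open); "finger_force": force on a finger pad.
Only numpy, scipy, OpenCV 4.12 (cv2) and the standard library are available. Lean on these libraries where they do the work, as an engineer would, in place of code of your own. Each camera call takes 0.05 s, during which the arm holds its last target. There are 200 camera calls.

TASK

Get the bleed pot ready for venting: first shut its outlet valve fully by swinging the lever clockwise until it stands across the pipe, then put the bayonet lid (the cap with two lugs and a straight grip bar) down into the pot's mouth until it sits flat, and turn it clockwise to half turn, where its bar points at the two small ribs on the rim, 45 degrees on from where it went in. Do not go on to the lock click; finish still gripping the lid there, at half turn. Leave the other things on the bench where they are.

Things in the scene. Friction and masses are not known exactly. Their poses are not given: they have to be found in the camera images.
- pot: Fixed aluminium bleed pot, a cylinder 84 mm across, open mouth upward at 110 mm, on a dark foot plate 140 x 250 x 12 mm. Origin: on the pot's axis at the bench surface; z up. A brass outlet pipe leaves along its +y at 45 mm height, out to y = 169 mm; the valve's upright axis is at x = 0, y = 120 mm.
- mouth (a point): Centre of the mouth, level with the flange top, 110 mm up (outer rim 1.5 mm lower). The inward flange is 6 mm thick, with a 45 mm round hole and two slots 13 mm wide, out to 33 mm from the axis, along the pot's +x and -x. The lid's lugs go down through the slots, then turn clockwise (from above) below the flange; counter-clockwise is blocked.
- rib (a point): Foot of one of two upright ribs on the rim that mark half turn: 45 degrees clockwise (from above) from the pot's +x; the other is across the mouth. Ribs are 6 mm long, 4 mm wide, 5 mm high, 39 mm from the axis. Past half turn, sprung balls that make the lock click begin to resist at about 60 degrees; the end stop is at about 92 degrees.
- valve (a joint): Outlet valve lever, rad: 0 = open (lever along the pipe, pointing away from the pot, pot's +y), 1.571 = shut (lever across the pipe, pointing to the pot's +x), a stop at each end; it grows clockwise seen from above. It stays where it is left; about 0.15 N m turns it (3 N at the grip point).
- valve_grip (a point): Point on the lever's top face, 50 mm from the valve's upright axis; turns with the lever, which lies along this point's y. The steel lever is a straight level bar 12 mm wide, 14 mm high, underside 72 mm and top 86 mm above the bench, from 10 mm behind the axis to 75 mm from it. Below it at the grip point is only the pipe's end, top at 56 mm.
- lid: Loose aluminium bayonet lid, 0.16 kg, 51 mm high, standing bar up. Origin: centre of underside; z up. Plug 40 mm across, 17 mm high; at its foot two lugs (8 wide, 7 high, out to 28 mm from the axis) along +x and -x; disc 68 mm across from 17 to 25 mm; grip bar from 25 to 51 mm, 56 mm long along x, 14 mm wide. Either way round fits.
- lid_top (a point): Centre of the top of the lid's grip bar, 51 mm above the lid's underside. With the lid seated flat (disc on the flange) this is 144 mm above the bench and the lid's origin 93 mm; there are about 4 mm of free play upward before the lugs meet the flange.
- screw_cap: Bystander: aluminium screw cap with the same 68 mm disc but a round knob, without lugs, 45 mm high; origin centre of underside.
- lube_bottle: Bystander: white bottle, 48 mm across, 130 mm high; origin centre of underside.
- grease_tin: Bystander: metal tin, 72 mm across, 50 mm high; origin centre of underside.
- bearing_cup: Bystander: steel ring, 44 mm across, 14 mm high; origin centre of underside.
- spanner: Bystander: steel spanner 170 mm long lying along its x.
- screwdriver: Bystander: screwdriver 190 mm long lying along its x.
Mind the look-alikes: they are no part of the job. Leave any green look-alike of the lid alone.

How it is judged:
On the way, in this order (a step that is already met when the one before it is completed fails the run):
1. the outlet valve is shut while the lid is still off the pot (value of joint valve above 1.42 rad and horizontal distance between lid and mouth above 0.03 m), for 0.2 s.
2. the lid is down in the mouth, lugs below the flange (z of lid in the frame of pot below 0.0972 m and horizontal distance between lid and mouth below 0.005 m and angle between lid's own z axis and vertical below 0.12 rad), for 0.1 s.
At the end, for the whole second after the job is handed in: Valve lever within 0.15 rad of its shut stop; lid in the mouth with its lugs below the flange (origin less than 97.2 mm above the bench, within 5 mm of the axis, upright within 0.12 rad), turned 32 to 58 degrees clockwise from the slots, at rest, and still held by the fingers with more than 8 N (all of step 2 and value of joint valve above 1.42 rad and angle between the x axis of lid and the x axis of pot, either way round between 0.56 and 1.01 rad and contact force between the fingers and lid above 8 N and angular speed of lid below 0.15 rad/s and linear speed of lid below 0.03 m/s); the arm keeps its last pose, push and grip.
It fails at once if the lid is turned on to the lock click (over 69 degrees) ((z of lid in the frame of pot below 0.0972 m and horizontal distance between lid and mouth below 0.005 m and angle between lid's own z axis and vertical below 0.12 rad) and angle between the x axis of lid and the x axis of pot, either way round above 1.2 rad).
It fails at once if another thing on the bench is moved more than 30 mm (distance of any of screw_cap, lube_bottle, grease_tin, bearing_cup, spanner, screwdriver from where it was at the start of the episode above 0.03 m).
It also fails if it takes over 58 s, if anything falls off the work surface, if the arm or the gripper's body presses on something with over 40 N, if the wrist force passes 120 N, or if a joint passes its speed limit or range.

## Working session

There is one attempt and no reset: what is moved stays moved. The work goes in short steps, Python scripts to look and compute and a tool call to move; the robot and the scene stay as the last step left them, time stands still between calls to the robot, and variables do not carry over. Pictures are saved under pics/ and viewed, at most 10 in all, crops included, and the job is handed in when it is done.

Besides the shell and the picture viewer there is one more tool, called after "Emit:" by a JSON object that holds its "op" and its "data", one argument or row to a line. drive_tool: Moves the arm, as the interface text tells. Its arguments: {"type":"object","properties":{"deltas":{"type":"array","items":{"type":"object","properties":{"claw":{"type":"number"},"dx":{"type":"number"},"dy":{"type":"number"},"dz":{"type":"number"},"wx":{"type":"number"},"wy":{"type":"number"},"wz":{"type":"number"}}}}},"required":["deltas"]}

```bash
mkdir -p pics
cat > h.py <<'E'
import numpy as np, cv2
from scipy.spatial.transform import Rotation as R
from bench import bot
def rot(q): return R.from_quat([q[1],q[2],q[3],q[0]]).as_matrix()
def cam(name,st=None):
    c=bot.calibration(name)
    K=np.array([[c['fx'],0,c['cx']],[0,c['fy'],c['cy']],[0,0,1]])
    if 'mount' in c:
        T=np.eye(4);T[:3,:3]=rot(st['eef_rot']);T[:3,3]=st['tool_pos'];T=T@np.array(c['mount'])
        return K,c['k1'],T[:3,:3],T[:3,3]
    return K,c['k1'],rot(c['orientation']),np.array(c['origin'])
def rays(C,px):
    K,k1,Rm,o=C
    p=np.array(px,float).reshape(-1,2); d=(p-[K[0,2],K[1,2]])/[K[0,0],K[1,1]]
    u=d.copy()
    for _ in range(10): u=d/(1+k1*(u**2).sum(1,keepdims=True))
    return np.c_[u,np.ones(len(u))]
def at_z(C,px,z):
    r=rays(C,px)@C[2].T; return C[3]+r*((z-C[3][2])/r[:,2:3])
def at_depth(C,px,d): return C[3]+(rays(C,px)*np.reshape(d,(-1,1)))@C[2].T
def proj(C,P):
    K,k1,Rm,o=C; q=(np.array(P,float).reshape(-1,3)-o)@Rm; u=q[:,:2]/q[:,2:]
    u=u*(1+k1*(u**2).sum(1,keepdims=True)); return u*[K[0,0],K[1,1]]+[K[0,2],K[1,2]]
E
python3 - <<'E'
from h import *
st=bot.get_state();print(st)
for n in ['top','side','wrist']:
    im,d=bot.get_image(n);cv2.imwrite(f'pics/{n}0.png',im);np.save(f'pics/{n}0.npy',d)
    C=cam(n,st);print(n,C[0].tolist(),C[1],C[2].round(3).tolist(),C[3])
    for t in ['pot','lid','valve','screw_cap','lid_top','rib','valve_grip']:
        try: print(t,[(round(x['p'],2),np.round(x['extent']).tolist()) for x in bot.recognise(n,t)])
        except Exception as e: print(t,e)
E
```

```text
{'time': 0.0, 'joint_pos': array([-1.24988546,  0.38425305,  0.01638847,  1.37115036, -0.00630882,
        1.38819244, -0.04649756]), 'dq': array([-1.01718695e-03, -3.97830148e-05, -2.05080994e-03, -1.14653155e-03,
       -2.10194417e-05, -6.66025378e-04,  5.10240869e-04]), 'effort': array([-3.09225406e-04, -6.27598572e+01,  8.44005235e-01, -3.71833956e+01,
        1.64261082e-02,  1.38515770e-02,  6.14882106e-05]), 'tool_pos': array([0.23383241, 0.57910802, 0.24727138]), 'eef_rot': array([-1.70369157e-04,  1.90704495e-01,  9.81647004e-01, -9.61966559e-04]), 'ft_force': array([-0.06472324, -0.32317984,  0.54100535]), 'wrist_torque': array([-0.01522332,  0.02401846, -0.00224966]), 'finger_force': 0.0, 'finger_gap': 0.9982485972942943}
top [[465.4387089912146, 0.0, 309.7220435832022], [0.0, 465.4387089912146, 239.82386133799494], [0.0, 0.0, 1.0]] -0.07099466202347403 [[0.006, -0.991, 0.135], [-1.0, -0.005, 0.011], [-0.01, -0.135, -0.991]] [ 0.38164229 -0.04896882  1.30446225]
pot [(0.89, [250.0, 229.0, 101.0, 61.0]), (0.59, [397.0, 259.0, 21.0, 25.0])]
lid [(0.76, [397.0, 260.0, 24.0, 
[... 791 characters left out ...]
 344.0, 32.0, 28.0]), (0.56, [200.0, 337.0, 35.0, 38.0])]
valve [(0.55, [302.0, 210.0, 13.0, 26.0]), (0.51, [386.0, 243.0, 28.0, 32.0])]
screw_cap [(0.6, [352.0, 327.0, 33.0, 30.0])]
lid_top [(0.92, [358.0, 403.0, 38.0, 33.0]), (0.82, [269.0, 344.0, 35.0, 27.0]), (0.56, [201.0, 336.0, 34.0, 36.0])]
rib [(0.91, [266.0, 210.0, 71.0, 97.0])]
valve_grip [(0.56, [298.0, 211.0, 13.0, 20.0])]
wrist [[346.9579536051375, 0.0, 319.177736962565], [0.0, 346.9579536051375, 240.23916684061902], [0.0, 0.0, 1.0]] 0.016993690025729216 [[0.375, 0.876, 0.304], [0.927, -0.353, -0.125], [-0.002, 0.329, -0.944]] [0.15553547 0.61079409 0.37205883]
pot []
lid []
valve []
screw_cap []
lid_top []
rib []
valve_grip []
```

Run:
```python
import cv2
a=cv2.imread('pics/top0.png')[180:370,220:490];cv2.imwrite('pics/v1.png',cv2.resize(a,None,fx=2.9,fy=2.9,interpolation=cv2.INTER_CUBIC))
a=cv2.imread('pics/side0.png')[190:450,180:430];cv2.imwrite('pics/v2.png',cv2.resize(a,None,fx=2.3,fy=2.3,interpolation=cv2.INTER_CUBIC))
```

```text
(no output)
```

View pics/v1.png

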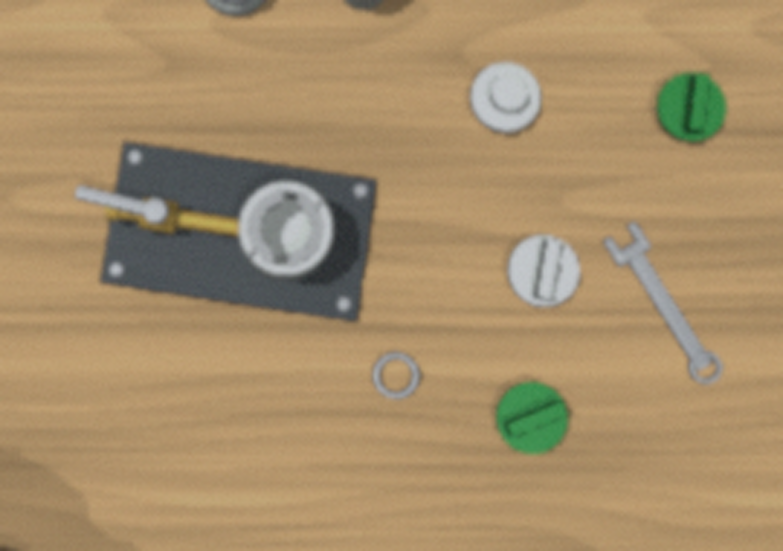

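View pics/v2.png

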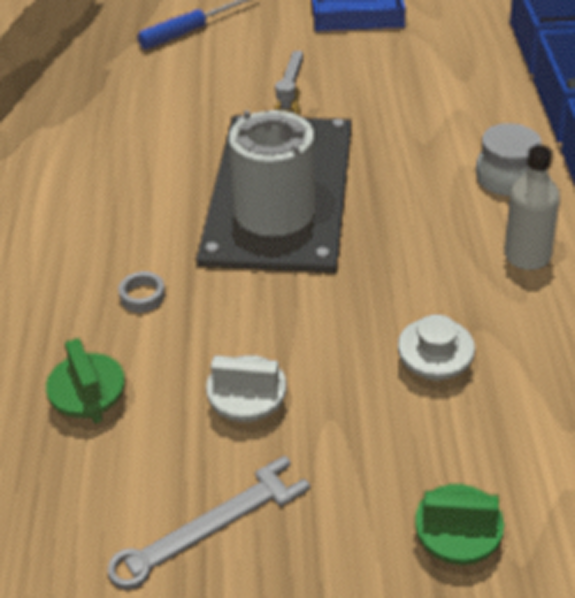

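The top view (full-image pixels) shows three lid-shaped things: silver with a bar at (408,273), green at (458,217) and green at (404,324). The silver screw cap with a round knob is at (394,213). I choose the silver barred one. The pot rim is at (319,259), the valve axis at (273,252) and the lever end at (247,246), so it is open. The side view agrees.

```bash
cat > m.py <<'E'
from h import *
def cloud(n,d,st=None):
    C=cam(n,st); v,u=np.mgrid[0:480,0:640]; px=np.c_[u.ravel(),v.ravel()]; dd=d.ravel(); ok=dd>0
    return at_depth(C,px[ok],dd[ok]),px[ok]
def rect(P):
    r=cv2.minAreaRect((P[:,:2]*1000).astype(np.float32)); return r
def rect_im(n,img,mask):pass
E
python3 - <<'E'
from m import *
Ct=cam('top');Cs=cam('side')
# triangulated approx
def at(n,px,z):return at_z(cam(n),px,z)[0].round(4)
print('lid top',at('top',[408,273],.03),'side',at('side',[180+246/2.3,190+375/2.3],.04))
pot=at('top',[319,259],.11);print('pot',pot,'side',at('side',[180+272/2.3,190+135/2.3],.11))
for n in ['top','side']:
    P,px=cloud(n,np.load(f'pics/{n}0.npy'))
    for nm,c,zr in [('rim',pot,(.1,.12)),('lidbar',(.36,-.25,0),(.035,.07)),('liddisc',(.36,-.25,0),(.015,.033)),('lever',None,(.07,.1)),('plate',None,(.006,.02))]:
        if nm=='lidbar' or nm=='liddisc': c=at('top',[408,273],.03)
        if nm=='lever': c=at('top',[262,249],.08)
        if nm=='plate': c=at('top',[302,260],.012)
        r={'lever':.06,'plate':.17}.get(nm,.06)
        m=(np.hypot(*(P[:,:2]-c[:2]).T)<r)&(P[:,2]>zr[0])&(P[:,2]<zr[1]);Q=P[m]
        if len(Q)>5: print(n,nm,len(Q),Q.mean(0).round(4),np.median(Q[:,2]).round(4),np.percentile(Q[:,2],95).round(4),rect(Q))
im=cv2.imread('pics/top0.png')
# dark plate contour
g=im.max(2); m=((g<95)).astype(np.uint8); m[:225]=0;m[295:]=0;m[:,:245]=0;m[:,360:]=0
ys,xs=np.nonzero(m);P=at_z(Ct,np.c_[xs,ys],.012);print('plate',rect(P))
# screws at v1 pixels
s=np.array([[134,157],[360,190],[343,304],[115,270]])/2.9+[220,180]
S=at_z(Ct,s,.014);print(S.round(4),S.mean(0))
print('valve axis',at('top',[273.4,252.4],.088),'end',at('top',[247,246],.086))
E
```

```text
lid top [ 0.4648 -0.3052  0.03  ] side [ 0.4675 -0.3063  0.04  ]
pot [ 0.4947 -0.0603  0.11  ] side [ 0.4994 -0.061   0.11  ]
top rim 545 [ 0.4971 -0.0571  0.1098] 0.1098 0.1142 ((497.267822265625, -57.1175537109375), (80.80546569824219, 82.22596740722656), 45.83185958862305)
top lidbar 127 [ 0.4659 -0.3028  0.0504] 0.0513 0.0548 ((465.6812438964844, -303.6123352050781), (14.796614646911621, 55.39755630493164), 79.0325698852539)
top liddisc 352 [ 0.4651 -0.3019  0.026 ] 0.0262 0.0304 ((465.32330322265625, -303.8069763183594), (66.34074401855469, 66.80037689208984), 1.8725162744522095)
top lever 176 [0.5213 0.0882 0.0866] 0.0869 0.0911 ((519.9215698242188, 92.14704895019531), (85.15458679199219, 21.822893142700195), 80.50515747070312)
top plate 3404 [ 0.5022 -0.0096  0.0124] 0.0126 0.0168 ((510.6288757324219, -16.5013427734375), (328.622802734375, 319.3582458496094), 46.0290412902832)
side rim 596 [ 0.4972 -0.0632  0.1085] 0.1092 0.1127 ((497.1475524902344, -58.54566192626953), (82.07804107666016, 83.79020690917969), 12.777352333068848)
side lidbar 305 [ 0.4656 -0.3064  0.0468] 0.0491
[... 186 characters left out ...]
4.6884460449219), (68.43448638916016, 64.16458892822266), 39.68937301635742)
side lever 146 [0.5209 0.0815 0.085 ] 0.0864 0.09 ((520.4259643554688, 90.53437042236328), (83.978271484375, 19.354351043701172), 79.17559814453125)
side plate 2077 [ 0.5072 -0.0575  0.0127] 0.0127 0.0161 ((517.510986328125, -13.353683471679688), (256.61785888671875, 167.87088012695312), 81.58365631103516)
plate ((502.66217041015625, -14.652999877929688), (246.86770629882812, 137.1138916015625), 81.685791015625)
[[ 0.5731  0.0872  0.014 ]
 [ 0.5419 -0.1313  0.014 ]
 [ 0.4324 -0.1147  0.014 ]
 [ 0.4636  0.1034  0.014 ]] [ 0.50276273 -0.01385028  0.014     ]
valve axis [0.5136 0.0595 0.088 ] end [0.5305 0.1299 0.086 ]
```

Emit:
{"op": "drive_tool", "data": {
  "deltas": [
    {"claw": 1, "dx": -0.87, "dy": -0.69},
    {"claw": 1, "dx": -0.87, "dy": -0.69},
    {"claw": 1, "dx": -0.87, "dy": -0.69},
    {"claw": 1, "dx": -0.87, "dy": -0.69},
    {"claw": 1, "dx": -0.87, "dy": -0.69},
    {"claw": 1, "dx": -0.87, "dy": -0.69},
    {"claw": 1, "dx": -0.87, "dy": -0.69},
    {"claw": 1, "dx": -0.87, "dy": -0.69},
    {"claw": 1, "dx": -0.87, "dy": -0.69},
    {"claw": 1, "dx": -0.87, "dy": -0.69},
    {"claw": 1, "dx": -0.87, "dy": -0.69},
    {"claw": 1}
  ]
}}

```text
schema error: expected keys claw, dx, dy, dz, wx, wy, wz
```

Emit:
{"op": "drive_tool", "data": {
  "deltas": [
    {"claw": 1, "dx": -0.87, "dy": -0.69, "dz": 0, "wx": 0, "wy": 0, "wz": 0},
    {"claw": 1, "dx": -0.87, "dy": -0.69, "dz": 0, "wx": 0, "wy": 0, "wz": 0},
    {"claw": 1, "dx": -0.87, "dy": -0.69, "dz": 0, "wx": 0, "wy": 0, "wz": 0},
    {"claw": 1, "dx": -0.87, "dy": -0.69, "dz": 0, "wx": 0, "wy": 0, "wz": 0},
    {"claw": 1, "dx": -0.87, "dy": -0.69, "dz": 0, "wx": 0, "wy": 0, "wz": 0},
    {"claw": 1, "dx": -0.87, "dy": -0.69, "dz": 0, "wx": 0, "wy": 0, "wz": 0},
    {"claw": 1, "dx": -0.87, "dy": -0.69, "dz": 0, "wx": 0, "wy": 0, "wz": 0},
    {"claw": 1, "dx": -0.87, "dy": -0.69, "dz": 0, "wx": 0, "wy": 0, "wz": 0},
    {"claw": 1, "dx": -0.87, "dy": -0.69, "dz": 0, "wx": 0, "wy": 0, "wz": 0},
    {"claw": 1, "dx": -0.87, "dy": -0.69, "dz": 0, "wx": 0, "wy": 0, "wz": 0},
    {"claw": 1, "dx": -0.87, "dy": -0.69, "dz": 0, "wx": 0, "wy": 0, "wz": 0},
    {"claw": 1, "dx": 0, "dy": 0, "dz": 0, "wx": 0, "wy": 0, "wz": 0}
  ]
}}

```text
time: 2.4
tool_pos: [0.4781, 0.1477, 0.2488]
eef_rot: [0.001, 0.196, 0.981, -0.001]
ft_force: [-0.3, 0.2, -0.3]
finger_gap: -0.001
finger_force: 0.0
```

Run:
```python
from m import *
st=bot.get_state();im,d=bot.get_image('wrist');cv2.imwrite('pics/w1.png',im);np.savez('pics/w1.npz',d=d,p=st['tool_pos'],q=st['eef_rot'])
print(st['joint_pos'].round(3))
C=cam('wrist',st);P,px=cloud('wrist',d,st)
c=np.array([.515,.06]);m=(np.hypot(*(P[:,:2]-c).T)<.1)&(P[:,2]>.078)&(P[:,2]<.097)&(P[:,1]>.04)
print(m.sum(), rect(P[m]) if m.sum() else 0, P[m][:,2].mean())
m=(np.hypot(*(P[:,:2]-[.497,-.058]).T)<.06)&(P[:,2]>.1)&(P[:,2]<.12);print(m.sum(),cv2.minEnclosingCircle((P[m][:,:2]*1000).astype(np.float32)) if m.sum() else 0)
print(proj(C,[[.514,.061,.086],[.53,.13,.086],[.497,-.058,.11]]))
```

```text
[-0.689  0.109  0.354  1.719 -0.036  1.32   0.848]
1448 ((519.572021484375, 93.5230712890625), (85.48357391357422, 21.899953842163086), 80.29389953613281) 0.0849935021509878
4853 ((496.6093444824219, -56.936397552490234), 42.73884963989258)
[[248.0021712  291.56198058]
 [323.54885713 280.07519763]
 [112.90117639 334.9891637 ]]
```

View pics/w1.png

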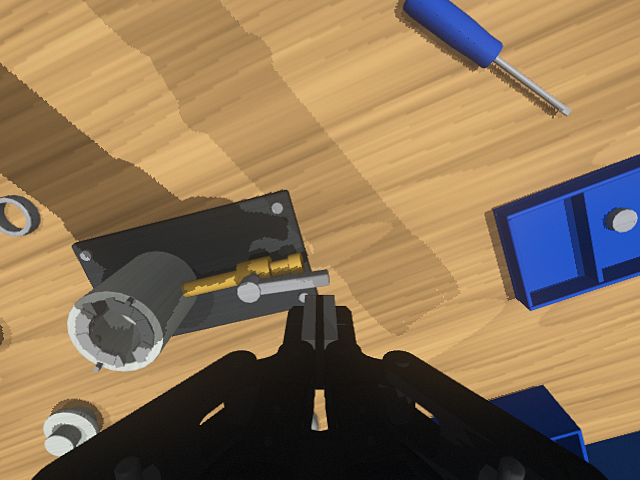

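The wrist view shows the lever with its hub at (249,290) and end at (327,277), where I predicted them. The pot mouth is at (115,335). Next I go down beside the lever.

Emit:
{"op": "drive_tool", "data": {
  "deltas": [
    {"claw": 1, "dx": 0, "dy": 0, "dz": 0, "wx": 0, "wy": 0, "wz": -1},
    {"claw": 1, "dx": 0, "dy": 0, "dz": 0, "wx": 0, "wy": 0, "wz": -1},
    {"claw": 1, "dx": -0.7, "dy": -0.66, "dz": 0, "wx": 0, "wy": 0, "wz": 0},
    {"claw": 1, "dx": 0, "dy": 0, "dz": 0.9, "wx": 0, "wy": 0, "wz": 0},
    {"claw": 1, "dx": 0, "dy": 0, "dz": 0.9, "wx": 0, "wy": 0, "wz": 0},
    {"claw": 1, "dx": 0, "dy": 0, "dz": 0.9, "wx": 0, "wy": 0, "wz": 0},
    {"claw": 1, "dx": 0, "dy": 0, "dz": 0.9, "wx": 0, "wy": 0, "wz": 0},
    {"claw": 1, "dx": 0, "dy": 0, "dz": 0.5, "wx": 0, "wy": 0, "wz": 0},
    {"claw": 1, "dx": 0, "dy": 0, "dz": 0, "wx": 0, "wy": 0, "wz": 0}
  ]
}}

```text
time: 3.35
tool_pos: [0.4945, 0.1239, 0.0814]
eef_rot: [-0.003, 0.103, 0.995, -0.001]
ft_force: [-0.3, 0.7, -0.1]
finger_gap: 0.002
finger_force: 0.0
```

Emit:
{"op": "drive_tool", "data": {
  "deltas": [
    {"claw": 1, "dx": -0.35, "dy": 0, "dz": 0, "wx": 0, "wy": 0, "wz": 0},
    {"claw": 1, "dx": -0.13, "dy": 0.03, "dz": 0, "wx": 0, "wy": 0, "wz": 1},
    {"claw": 1, "dx": -0.13, "dy": 0.03, "dz": 0, "wx": 0, "wy": 0, "wz": 1},
    {"claw": 1, "dx": -0.13, "dy": 0.03, "dz": 0, "wx": 0, "wy": 0, "wz": 1},
    {"claw": 1, "dx": -0.13, "dy": 0.03, "dz": 0, "wx": 0, "wy": 0, "wz": 1},
    {"claw": 1, "dx": -0.13, "dy": 0.03, "dz": 0, "wx": 0, "wy": 0, "wz": 1},
    {"claw": 1, "dx": -0.13, "dy": 0.03, "dz": 0, "wx": 0, "wy": 0, "wz": 1}
  ]
}}

```text
time: 4.05
tool_pos: [0.5414, 0.1154, 0.0854]
eef_rot: [-0.001, 0.359, 0.933, 0.0]
ft_force: [-3.5, 0.4, 0.4]
finger_gap: 0.002
finger_force: 1.5
```

```bash
cat > lev.py <<'E'
from m import *
st=bot.get_state();p=st['tool_pos'];X=rot(st['eef_rot'])
a=np.array([.514,.061]);r=p[:2]-a
print('t',st['time'],'tcp',p.round(4),'xaz',np.degrees(np.arctan2(X[1,0],X[0,0])).round(1),'F',st['ft_force'].round(1),'p_tool',[(r@X[:2,0]).round(4),(r@X[:2,1]).round(4)],'q',st['joint_pos'].round(2))
for n in ['top','side']:
    im,d=bot.get_image(n);P,px=cloud(n,d)
    rr=np.hypot(*(P[:,:2]-a).T);m=(rr<.08)&(P[:,2]>.078)&(P[:,2]<.095)
    Q=P[m][:,:2]-a; print(n,m.sum(),rect(P[m]),'far az',np.degrees(np.arctan2(*Q[np.hypot(*Q.T)>.06].mean(0)[::-1])) if (np.hypot(*Q.T)>.06).any() else None)
    cv2.imwrite(f'pics/{n}_lev.png',im)
E
python3 lev.py
```

```text
t 4.05 tcp [0.5414 0.1154 0.0854] xaz 137.9 F [-3.5  0.4  0.4] p_tool [np.float64(0.0161), np.float64(0.0587)] q [-0.63  0.39  0.45  1.79 -0.2   1.01  0.73]
top 94 ((526.4877319335938, 74.16255950927734), (55.33002853393555, 20.430667877197266), 46.11115646362305) far az None
side 209 ((531.610107421875, 87.34707641601562), (87.23540496826172, 32.427337646484375), 49.06370162963867) far az 45.35299532581133
```

Emit:
{"op": "drive_tool", "data": {
  "deltas": [
    {"claw": 1, "dx": -0.13, "dy": 0.03, "dz": 0, "wx": 0, "wy": 0, "wz": 1},
    {"claw": 1, "dx": -0.13, "dy": 0.03, "dz": 0, "wx": 0, "wy": 0, "wz": 1},
    {"claw": 1, "dx": -0.13, "dy": 0.03, "dz": 0, "wx": 0, "wy": 0, "wz": 1},
    {"claw": 1, "dx": -0.13, "dy": 0.03, "dz": 0, "wx": 0, "wy": 0, "wz": 1},
    {"claw": 1, "dx": -0.13, "dy": 0.03, "dz": 0, "wx": 0, "wy": 0, "wz": 1},
    {"claw": 1, "dx": -0.13, "dy": 0.03, "dz": 0, "wx": 0, "wy": 0, "wz": 1},
    {"claw": 1, "dx": -0.13, "dy": 0.03, "dz": 0, "wx": 0, "wy": 0, "wz": 1},
    {"claw": 1, "dx": -0.13, "dy": 0.03, "dz": 0, "wx": 0, "wy": 0, "wz": 1},
    {"claw": 1, "dx": -0.13, "dy": 0.03, "dz": 0, "wx": 0, "wy": 0, "wz": 1},
    {"claw": 1, "dx": -0.13, "dy": 0.03, "dz": 0, "wx": 0, "wy": 0, "wz": 1}
  ]
}}

```text
time: 5.15
tool_pos: [0.5741, 0.0755, 0.0852]
eef_rot: [-0.001, 0.719, 0.695, 0.001]
ft_force: [-2.0, 1.9, 0.1]
finger_gap: -0.002
finger_force: 1.4
```

```bash
python3 lev.py
```

```text
t 5.15 tcp [0.5741 0.0755 0.0852] xaz 88.1 F [-2.   1.9  0.1] p_tool [np.float64(0.0165), np.float64(0.0596)] q [-0.68  0.48  0.64  1.73 -0.33  1.04  0.04]
top 123 ((537.47412109375, 62.22946548461914), (65.92202758789062, 20.944744110107422), 3.103250026702881) far az None
side 243 ((546.2429809570312, 61.37523651123047), (24.67148780822754, 84.72705841064453), 89.74697875976562) far az -2.0284249042468048
```

Emit:
{"op": "drive_tool", "data": {
  "deltas": [
    {"claw": 1, "dx": -0.13, "dy": 0.03, "dz": 0, "wx": 0, "wy": 0, "wz": 1},
    {"claw": 1, "dx": -0.06, "dy": 0, "dz": 0, "wx": 0, "wy": 0, "wz": 0},
    {"claw": 1, "dx": -0.04, "dy": 0, "dz": 0, "wx": 0, "wy": 0, "wz": 0}
  ]
}}

```text
time: 5.55
tool_pos: [0.5753, 0.0694, 0.0852]
eef_rot: [-0.001, 0.746, 0.666, 0.002]
ft_force: [0.8, 14.3, 0.6]
finger_gap: 0.002
finger_force: 7.4
```

```bash
python3 lev.py
```

```text
t 5.55 tcp [0.5753 0.0694 0.0852] xaz 83.5 F [ 0.8 14.3  0.6] p_tool [np.float64(0.0152), np.float64(0.0599)] q [-0.68  0.48  0.66  1.73 -0.34  1.04 -0.02]
top 90 ((536.3255004882812, 55.106605529785156), (17.445049285888672, 65.5788345336914), 78.85296630859375) far az None
side 233 ((547.0752563476562, 57.67251205444336), (23.781688690185547, 82.55738067626953), 83.97220611572266) far az -6.678218002946436
```

The valve is at its stop: the push rose to 14 N with the lever at -7 to -8 degrees. I retreat and head for the lid.

Emit:
{"op": "drive_tool", "data": {
  "deltas": [
    {"claw": 1, "dx": 0.4, "dy": 0, "dz": 0, "wx": 0, "wy": 0, "wz": 0},
    {"claw": 1, "dx": 0, "dy": 0, "dz": -0.9, "wx": 0, "wy": 0, "wz": 0},
    {"claw": 1, "dx": 0, "dy": 0, "dz": -0.9, "wx": 0, "wy": 0, "wz": 0},
    {"claw": 1, "dx": 0, "dy": 0, "dz": -0.9, "wx": 0, "wy": 0, "wz": 0},
    {"claw": 1, "dx": 0, "dy": 0, "dz": -0.9, "wx": 0, "wy": 0, "wz": 0},
    {"claw": 0, "dx": -0.9, "dy": -0.15, "dz": 0, "wx": 0, "wy": 0, "wz": 0},
    {"claw": -1, "dx": -0.9, "dy": -0.15, "dz": 0, "wx": 0, "wy": 0, "wz": 0},
    {"claw": -1, "dx": -0.9, "dy": -0.15, "dz": 0, "wx": 0, "wy": 0, "wz": 0},
    {"claw": -1, "dx": -0.9, "dy": -0.15, "dz": 0, "wx": 0, "wy": 0, "wz": 0},
    {"claw": -1, "dx": 0, "dy": 0, "dz": 0, "wx": 0, "wy": 0, "wz": 0}
  ]
}}

```text
time: 6.65
tool_pos: [0.5339, -0.0662, 0.2295]
eef_rot: [0.001, 0.751, 0.661, -0.0]
ft_force: [0.3, 0.3, 0.6]
finger_gap: 0.847
finger_force: 0.0
```

```bash
cat > pot.py <<'E'
from m import *
import sys
st=bot.get_state();p=st['tool_pos'];X=rot(st['eef_rot'])
im,d=bot.get_image('wrist');nm=sys.argv[1];cv2.imwrite(f'pics/{nm}.png',im);np.savez(f'pics/{nm}.npz',d=d,p=p,q=st['eef_rot'])
print('t',st['time'],'tcp',p.round(4),'xaz',np.degrees(np.arctan2(X[1,0],X[0,0])).round(1),'F',st['ft_force'].round(1),'q',st['joint_pos'].round(2))
C=cam('wrist',st);P,px=cloud('wrist',d,st)
for n,c,r,z in [('rim',[.497,-.058],.055,(.1,.12)),('lever',[.55,.058],.08,(.078,.095)),('bar',[.4655,-.304],.045,(.04,.06)),('disc',[.4655,-.304],.045,(.018,.034))]:
    m=(np.hypot(*(P[:,:2]-c).T)<r)&(P[:,2]>z[0])&(P[:,2]<z[1])
    if m.sum()>50: print(n,m.sum(),rect(P[m]),cv2.minEnclosingCircle((P[m][:,:2]*1000).astype(np.float32)),'z',np.median(P[m][:,2]).round(4))
E
python3 pot.py w2
python3 - <<'E'
import sys;sys.path.insert(0,'.')
from h import *
print('mount',np.round(bot.calibration('wrist')['mount'],3).tolist())
E
```

```text
t 6.65 tcp [ 0.5339 -0.0662  0.2295] xaz 82.7 F [0.3 0.3 0.6] q [-0.6   0.25  0.8   1.67 -0.18  1.3   0.1 ]
rim 6513 ((497.2398986816406, -57.21622085571289), (83.09529876708984, 82.92069244384766), 88.96448516845703) ((497.00885009765625, -57.53952407836914), 42.21923828125) z 0.1082
lever 2756 ((545.8719482421875, 58.59780502319336), (21.276473999023438, 85.75010681152344), 85.46855163574219) ((545.5320434570312, 54.51173400878906), 43.10795593261719) z 0.0854
bar 629 ((466.1431884765625, -299.2282409667969), (12.026705741882324, 56.906219482421875), 75.83305358886719) ((465.567626953125, -301.5082702636719), 28.475385665893555) z 0.048
disc 1360 ((467.6476135253906, -292.54840087890625), (48.504798889160156, 67.96141052246094), 76.551513671875) ((465.3045959472656, -301.7798156738281), 34.32012176513672) z 0.0242
mount [[-0.0, -0.944, -0.329, 0.085], [1.0, -0.0, -0.0, 0.0], [-0.0, -0.329, 0.944, -0.125], [0.0, 0.0, 0.0, 1.0]]
```

View pics/w2.png

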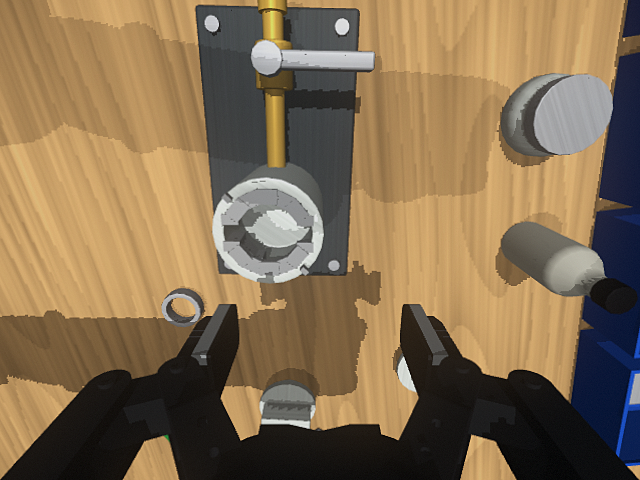

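The wrist view shows the pot mouth at (270,230), the slots left (228,238) and right (318,225), and ribs at (226,197) and (305,272). The lever now stands across the pipe, from (267,58) to (373,62), and the lid's bar is at (288,410). I compute the exact yaw from the ribs and slots.

Run:
```python
from m import *
z=np.load('pics/w2.npz');st=dict(tool_pos=z['p'],eef_rot=z['q']);P,px=cloud('wrist',z['d'],st)
c=np.array([.4971,-.0574]);r=P[:,:2]-c;R_=np.hypot(*r.T);a=np.degrees(np.arctan2(r[:,1],r[:,0]))
m=(R_>.034)&(R_<.045)&(P[:,2]>.1108)
h,e=np.histogram(a[m],72,(-180,180));print('rib',[(e[i],h[i]) for i in np.argsort(-h)[:8]])
for lo in(-90,90):
    k=m&(abs((a-lo+ (30 if lo<0 else -30) ) )<45); print(np.median(a[k]),k.sum())
m=(R_>.026)&(R_<.031);tot,e=np.histogram(a[m],72,(-180,180));low,_=np.histogram(a[m&(P[:,2]<.1)],72,(-180,180));print('slot',[(e[i],low[i],tot[i]) for i in range(72) if low[i]>0])
im=cv2.imread('pics/w2.png')[160:300,190:350];cv2.imwrite('pics/v3.png',cv2.resize(im,None,fx=4,fy=4,interpolation=cv2.INTER_CUBIC))
```

```text
rib [(np.float64(0.0), np.int64(2289)), (np.float64(-5.0), np.int64(82)), (np.float64(5.0), np.int64(67)), (np.float64(-55.0), np.int64(42)), (np.float64(125.0), np.int64(39)), (np.float64(120.0), np.int64(24)), (np.float64(-60.0), np.int64(11)), (np.float64(130.0), np.int64(2))]
nan 0
126.0033824425383 65
  return _methods._mean(a, axis=axis, dtype=dtype,
  ret = ret.dtype.type(ret / rcount)
```

View pics/v3.png

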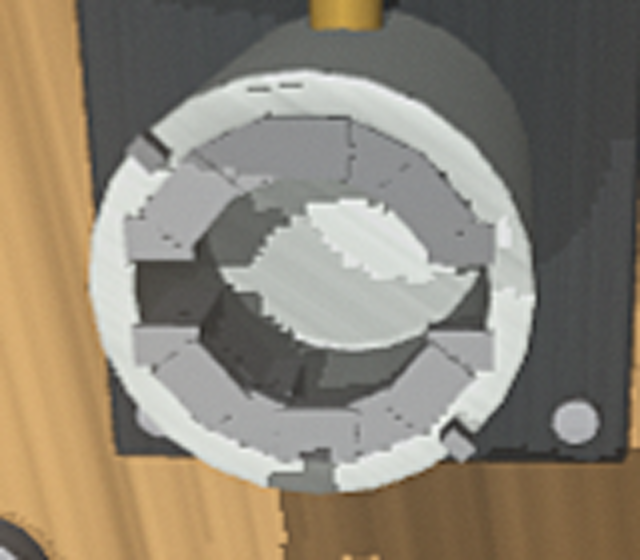

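The close view shows the ribs at +126 and -54 degrees, which puts the pot's +x at about -8.5 degrees and matches the plate. Now a close look at the lid.

Emit:
{"op": "drive_tool", "data": {
  "deltas": [
    {"claw": -1, "dx": -0.95, "dy": -0.23, "dz": 0, "wx": 0, "wy": 0, "wz": 0},
    {"claw": -1, "dx": -0.95, "dy": -0.23, "dz": 0, "wx": 0, "wy": 0, "wz": 0},
    {"claw": -1, "dx": -0.95, "dy": -0.23, "dz": 0, "wx": 0, "wy": 0, "wz": 0},
    {"claw": -1, "dx": -0.95, "dy": -0.23, "dz": 0, "wx": 0, "wy": 0, "wz": 0},
    {"claw": -1, "dx": 0, "dy": 0, "dz": 0, "wx": 0, "wy": 0, "wz": 0}
  ]
}}

```text
time: 7.2
tool_pos: [0.4783, -0.2114, 0.2292]
eef_rot: [0.001, 0.751, 0.661, -0.0]
ft_force: [-0.4, -0.2, -0.5]
finger_gap: 1.003
finger_force: 0.0
```

```bash
python3 pot.py w3; python3 -c "
import cv2;a=cv2.imread('pics/w3.png')[100:420,140:500];cv2.imwrite('pics/v4.png',cv2.resize(a,None,fx=1.8,fy=1.8))"
```

```text
t 7.2 tcp [ 0.4783 -0.2114  0.2292] xaz 82.7 F [-0.4 -0.2 -0.5] q [-0.4   0.22  0.88  1.71 -0.18  1.29  0.39]
rim 5318 ((493.7200927734375, -79.28633117675781), (39.660560607910156, 82.70365142822266), 82.14358520507812) ((496.12481689453125, -61.858848571777344), 41.3519287109375) z 0.1082
bar 915 ((465.61199951171875, -302.8704528808594), (14.858156204223633, 55.869850158691406), 78.7877197265625) ((465.5627746582031, -303.1187744140625), 28.29085922241211) z 0.0498
disc 1865 ((466.0558776855469, -302.55621337890625), (66.42545318603516, 67.22388458251953), 22.877952575683594) ((465.9083557128906, -303.1647033691406), 34.192745208740234) z 0.0243
```

View pics/v4.png

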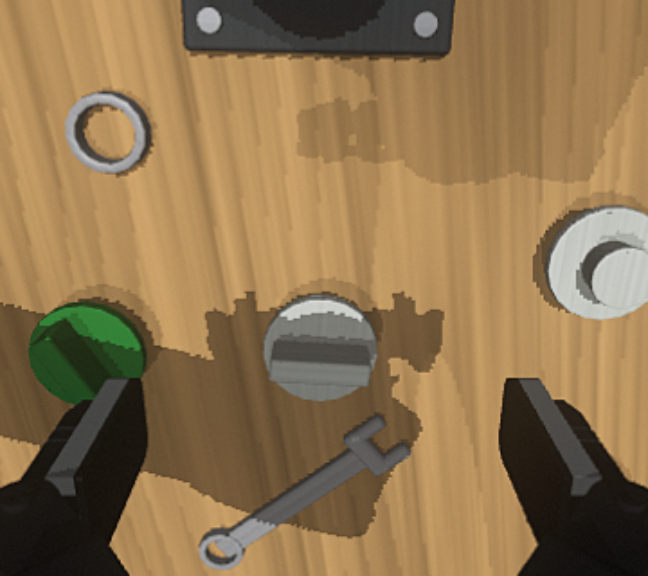

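The lid is the silver barred one at crop (320,350). Its bar lies across the picture, along the tool's y, at about -11 degrees, so I turn the tool 86 degrees counter-clockwise. The green lid at (88,353), the knobbed cap at (605,265) and the spanner stay clear.

Emit:
{"op": "drive_tool", "data": {
  "deltas": [
    {"claw": -0.3, "dx": -0.95, "dy": 0, "dz": 0, "wx": 0, "wy": 0, "wz": 0},
    {"claw": -0.3, "dx": -0.95, "dy": 0, "dz": 0, "wx": 0, "wy": 0, "wz": 0},
    {"claw": -0.3, "dx": -0.42, "dy": 0, "dz": 0, "wx": 0, "wy": 0, "wz": -1},
    {"claw": -0.3, "dx": 0, "dy": 0, "dz": 0, "wx": 0, "wy": 0, "wz": -1},
    {"claw": -0.3, "dx": 0, "dy": 0, "dz": 0, "wx": 0, "wy": 0, "wz": -1},
    {"claw": -0.3, "dx": 0, "dy": 0, "dz": 0, "wx": 0, "wy": 0, "wz": -1},
    {"claw": -0.3, "dx": 0, "dy": 0, "dz": 0, "wx": 0, "wy": 0, "wz": -1},
    {"claw": -0.3, "dx": 0, "dy": 0, "dz": 0, "wx": 0, "wy": 0, "wz": -1},
    {"claw": -0.3, "dx": 0, "dy": 0, "dz": 0, "wx": 0, "wy": 0, "wz": -1},
    {"claw": -0.3, "dx": 0, "dy": 0, "dz": 0, "wx": 0, "wy": 0, "wz": -1},
    {"claw": -0.3, "dx": 0, "dy": 0, "dz": 0, "wx": 0, "wy": 0, "wz": -1},
    {"claw": -0.3, "dx": 0, "dy": 0, "dz": 0, "wx": 0, "wy": 0, "wz": -1}
  ]
}}

```text
time: 8.45
tool_pos: [0.4707, -0.2963, 0.2282]
eef_rot: [-0.0, 0.395, 0.919, 0.0]
ft_force: [-0.5, -0.2, -0.4]
finger_gap: 0.649
finger_force: 0.0
```

Emit:
{"op": "drive_tool", "data": {
  "deltas": [
    {"claw": -0.3, "dx": 0, "dy": 0, "dz": 0, "wx": 0, "wy": 0, "wz": -1},
    {"claw": -0.3, "dx": 0, "dy": 0, "dz": 0, "wx": 0, "wy": 0, "wz": -1},
    {"claw": -0.3, "dx": 0, "dy": 0, "dz": 0, "wx": 0, "wy": 0, "wz": -1},
    {"claw": -0.3, "dx": 0, "dy": 0, "dz": 0, "wx": 0, "wy": 0, "wz": -1},
    {"claw": -0.3, "dx": 0, "dy": 0, "dz": 0, "wx": 0, "wy": 0, "wz": -1},
    {"claw": -0.3, "dx": 0, "dy": 0, "dz": 0, "wx": 0, "wy": 0, "wz": -1},
    {"claw": -0.3, "dx": 0, "dy": 0, "dz": 0, "wx": 0, "wy": 0, "wz": -1},
    {"claw": -0.3, "dx": 0, "dy": 0, "dz": 0, "wx": 0, "wy": 0, "wz": -0.3},
    {"claw": -0.3, "dx": 0, "dy": 0, "dz": 0, "wx": 0, "wy": 0, "wz": 0},
    {"claw": -0.3, "dx": 0, "dy": 0, "dz": 0, "wx": 0, "wy": 0, "wz": 0}
  ]
}}

```text
time: 9.45
tool_pos: [0.4695, -0.2977, 0.2283]
eef_rot: [-0.0, 0.092, 0.996, 0.0]
ft_force: [0.7, -0.4, -0.1]
finger_gap: 0.653
finger_force: 0.0
```

```bash
python3 pot.py w4
```

```text
t 9.45 tcp [ 0.4695 -0.2977  0.2283] xaz 169.5 F [ 0.7 -0.4 -0.1] q [-0.01  0.27  0.64  1.62 -0.17  1.3   2.04]
rim 3688 ((498.1543273925781, -81.49720764160156), (81.08122253417969, 39.387664794921875), 5.946390628814697) ((496.5450439453125, -65.6509780883789), 40.613643646240234) z 0.1079
bar 931 ((465.0556335449219, -302.576171875), (13.602263450622559, 55.27044677734375), 78.99089050292969) ((465.2221984863281, -302.3399963378906), 28.15610122680664) z 0.0501
disc 2795 ((464.62396240234375, -302.862548828125), (67.37156677246094, 65.74229431152344), 79.8681869506836) ((465.39801025390625, -302.8223571777344), 33.9200439453125) z 0.0243
```

Emit:
{"op": "drive_tool", "data": {
  "deltas": [
    {"claw": -0.3, "dx": 0.08, "dy": -0.15, "dz": 0, "wx": 0, "wy": 0, "wz": 0},
    {"claw": -0.3, "dx": 0, "dy": 0, "dz": 0.9, "wx": 0, "wy": 0, "wz": 0},
    {"claw": -0.3, "dx": 0, "dy": 0, "dz": 0.9, "wx": 0, "wy": 0, "wz": 0},
    {"claw": -0.3, "dx": 0, "dy": 0, "dz": 0.9, "wx": 0, "wy": 0, "wz": 0},
    {"claw": -0.3, "dx": 0, "dy": 0, "dz": 0.9, "wx": 0, "wy": 0, "wz": 0},
    {"claw": -0.3, "dx": 0, "dy": 0, "dz": 0, "wx": 0, "wy": 0, "wz": 0}
  ]
}}

```text
time: 10.1
tool_pos: [0.4615, -0.3022, 0.0799]
eef_rot: [-0.004, 0.092, 0.996, 0.001]
ft_force: [-0.0, -0.1, 0.0]
finger_gap: 0.648
finger_force: 0.0
```

Emit:
{"op": "drive_tool", "data": {
  "deltas": [
    {"claw": -0.3, "dx": -0.09, "dy": 0, "dz": 0.4, "wx": 0, "wy": 0, "wz": 0},
    {"claw": -0.3, "dx": 0, "dy": 0, "dz": 0.4, "wx": 0, "wy": 0, "wz": 0},
    {"claw": -0.3, "dx": 0, "dy": 0, "dz": 0, "wx": 0, "wy": 0, "wz": 0},
    {"claw": -0.3, "dx": 0, "dy": 0, "dz": 0, "wx": 0, "wy": 0, "wz": 0}
  ]
}}

```text
time: 10.5
tool_pos: [0.4689, -0.3051, 0.0535]
eef_rot: [0.001, 0.091, 0.996, -0.0]
ft_force: [-1.1, 0.1, 0.1]
finger_gap: 0.647
finger_force: 0.0
```

Emit:
{"op": "drive_tool", "data": {
  "deltas": [
    {"claw": -0.3, "dx": 0, "dy": 0, "dz": 0.1, "wx": 0, "wy": 0, "wz": 0},
    {"claw": -0.3, "dx": 0, "dy": 0, "dz": 0, "wx": 0, "wy": 0, "wz": 0},
    {"claw": -0.3, "dx": 0, "dy": 0, "dz": 0, "wx": 0, "wy": 0, "wz": 0}
  ]
}}

```text
time: 10.8
tool_pos: [0.4685, -0.3046, 0.0488]
eef_rot: [0.0, 0.091, 0.996, -0.0]
ft_force: [0.2, 0.4, -0.6]
finger_gap: 0.649
finger_force: 0.0
```

Emit:
{"op": "drive_tool", "data": {
  "deltas": [
    {"claw": -0.3, "dx": 0, "dy": 0, "dz": 0, "wx": 0, "wy": 0, "wz": 0},
    {"claw": -0.3, "dx": 0, "dy": 0, "dz": 0, "wx": 0, "wy": 0, "wz": 0}
  ]
}}

```text
time: 11.0
tool_pos: [0.4683, -0.3045, 0.0485]
eef_rot: [0.0, 0.091, 0.996, -0.0]
ft_force: [-0.3, 0.1, -0.7]
finger_gap: 0.647
finger_force: 0.0
```

Emit:
{"op": "drive_tool", "data": {
  "deltas": [
    {"claw": -0.3, "dx": 0.08, "dy": 0.02, "dz": 0.1, "wx": 0, "wy": 0, "wz": 0},
    {"claw": -0.3, "dx": 0, "dy": 0, "dz": 0, "wx": 0, "wy": 0, "wz": 0},
    {"claw": -0.3, "dx": 0, "dy": 0, "dz": 0, "wx": 0, "wy": 0, "wz": 0},
    {"claw": 1, "dx": 0, "dy": 0, "dz": 0, "wx": 0, "wy": 0, "wz": 0},
    {"claw": 1, "dx": 0, "dy": 0, "dz": 0, "wx": 0, "wy": 0, "wz": 0},
    {"claw": 1, "dx": 0, "dy": 0, "dz": 0, "wx": 0, "wy": 0, "wz": 0},
    {"claw": 1, "dx": 0, "dy": 0, "dz": 0, "wx": 0, "wy": 0, "wz": 0},
    {"claw": 1, "dx": 0, "dy": 0, "dz": 0, "wx": 0, "wy": 0, "wz": 0},
    {"claw": 1, "dx": 0, "dy": 0, "dz": 0, "wx": 0, "wy": 0, "wz": 0}
  ]
}}

```text
time: 11.9
tool_pos: [0.4654, -0.3032, 0.0445]
eef_rot: [0.0, 0.091, 0.996, -0.0]
ft_force: [-0.4, -0.3, 1.9]
finger_gap: 0.153
finger_force: 59.2
```

Emit:
{"op": "drive_tool", "data": {
  "deltas": [
    {"claw": 1, "dx": 0, "dy": 0, "dz": -0.7, "wx": 0, "wy": 0, "wz": 0},
    {"claw": 1, "dx": 0, "dy": 0, "dz": -0.9, "wx": 0, "wy": 0, "wz": 0},
    {"claw": 1, "dx": 0, "dy": 0, "dz": -0.9, "wx": 0, "wy": 0, "wz": 0},
    {"claw": 1, "dx": 0, "dy": 0, "dz": -0.9, "wx": 0, "wy": 0, "wz": 0},
    {"claw": 1, "dx": 0, "dy": 0, "dz": -0.4, "wx": 0, "wy": 0, "wz": 0},
    {"claw": 1, "dx": 0, "dy": 0, "dz": 0, "wx": 0, "wy": 0, "wz": 0}
  ]
}}

```text
time: 12.5
tool_pos: [0.4662, -0.3038, 0.1986]
eef_rot: [0.002, 0.091, 0.996, -0.001]
ft_force: [0.2, 0.5, -2.3]
finger_gap: 0.148
finger_force: 58.9
```

Emit:
{"op": "drive_tool", "data": {
  "deltas": [
    {"claw": 1, "dx": 0.05, "dy": 0.8, "dz": 0, "wx": 0, "wy": 0, "wz": 0},
    {"claw": 1, "dx": 0.05, "dy": 0.8, "dz": 0, "wx": 0, "wy": 0, "wz": 0},
    {"claw": 1, "dx": 0.05, "dy": 0.8, "dz": 0, "wx": 0, "wy": 0, "wz": 0},
    {"claw": 1, "dx": 0.05, "dy": 0.8, "dz": 0, "wx": 0, "wy": 0, "wz": 0},
    {"claw": 1, "dx": 0.05, "dy": 0.8, "dz": 0, "wx": 0, "wy": 0, "wz": 0},
    {"claw": 1, "dx": 0.05, "dy": 0.8, "dz": 0, "wx": 0, "wy": 0, "wz": 0},
    {"claw": 1, "dx": 0.03, "dy": 0.8, "dz": 0, "wx": 0, "wy": 0, "wz": -0.4},
    {"claw": 1, "dx": 0, "dy": 0.58, "dz": 0, "wx": 0, "wy": 0, "wz": 0},
    {"claw": 1, "dx": 0, "dy": 0, "dz": 0, "wx": 0, "wy": 0, "wz": 0},
    {"claw": 1, "dx": 0, "dy": 0, "dz": 0, "wx": 0, "wy": 0, "wz": 0},
    {"claw": 1, "dx": 0, "dy": 0, "dz": 0, "wx": 0, "wy": 0, "wz": 0},
    {"claw": 1, "dx": 0, "dy": 0, "dz": 0, "wx": 0, "wy": 0, "wz": 0}
  ]
}}

```text
time: 13.7
tool_pos: [0.496, -0.0587, 0.1958]
eef_rot: [-0.0, 0.075, 0.997, -0.0]
ft_force: [0.8, -0.5, -0.6]
finger_gap: 0.149
finger_force: 59.0
```

```bash
cat > ih.py <<'E'
from m import *
# where is the held lid relative to TCP: cluster by height
st=bot.get_state();p=st['tool_pos'];X=rot(st['eef_rot']);zl=p[2]-.0445
print('t',st['time'],'tcp',p.round(4),'xaz',np.degrees(np.arctan2(X[1,0],X[0,0])).round(2),'tilt',np.degrees(np.arccos(-X[2,2])).round(2),'F',st['ft_force'].round(1),st['finger_gap'],st['finger_force'])
for n in ['wrist','top','side']:
    im,d=bot.get_image(n);cv2.imwrite(f'pics/ih_{n}_{st["time"]:.1f}.png',im);P,px=cloud(n,d,st)
    for k,z in [('disc',(.018,.03)),('lever',None)]:
        if z: m=(np.hypot(*(P[:,:2]-p[:2]).T)<.042)&(P[:,2]>zl+z[0])&(P[:,2]<zl+z[1])
        else: m=(np.hypot(*(P[:,:2]-[.555,.055]).T)<.05)&(P[:,2]>.078)&(P[:,2]<.095)
        if m.sum()>30:
            Q=P[m];print(n,k,m.sum(),np.round(np.array(cv2.minEnclosingCircle((Q[:,:2]*1000).astype(np.float32))[0])-(p[:2]*1000 if z else 0),1),'r',round(cv2.minEnclosingCircle((Q[:,:2]*1000).astype(np.float32))[1],1),'z',np.median(Q[:,2]).round(4))
E
python3 ih.py
```

```text
t 13.7 tcp [ 0.496  -0.0587  0.1958] xaz 171.39 tilt 0.05 F [ 0.8 -0.5 -0.6] 0.14909175307763012 58.96015226840973
wrist disc 6994 [-0.4  0.1] r 33.9 z 0.1755
wrist lever 2175 [546.8  55.1] r 41.8 z 0.0853
top lever 168 [548.   59.7] r 42.2 z 0.0873
side disc 290 [-0.1 -0.9] r 35.2 z 0.1769
side lever 125 [558.2  54.2] r 29.9 z 0.0853
```

Emit:
{"op": "drive_tool", "data": {
  "deltas": [
    {"claw": 1, "dx": -0.03, "dy": 0.04, "dz": 0.4, "wx": 0, "wy": 0, "wz": 0},
    {"claw": 1, "dx": 0, "dy": 0, "dz": 0.4, "wx": 0, "wy": 0, "wz": 0},
    {"claw": 1, "dx": 0, "dy": 0, "dz": 0, "wx": 0, "wy": 0, "wz": 0},
    {"claw": 1, "dx": 0, "dy": 0, "dz": 0, "wx": 0, "wy": 0, "wz": 0},
    {"claw": 1, "dx": 0, "dy": 0, "dz": 0, "wx": 0, "wy": 0, "wz": 0},
    {"claw": 1, "dx": 0, "dy": 0, "dz": 0, "wx": 0, "wy": 0, "wz": 0}
  ]
}}

```text
time: 14.45
tool_pos: [0.4984, -0.0562, 0.1652]
eef_rot: [0.001, 0.074, 0.997, 0.0]
ft_force: [-0.3, 0.1, -1.3]
finger_gap: 0.147
finger_force: 59.0
```

Emit:
{"op": "drive_tool", "data": {
  "deltas": [
    {"claw": 1, "dx": 0.02, "dy": -0.035, "dz": 0, "wx": 0, "wy": 0, "wz": 0},
    {"claw": 1, "dx": 0, "dy": 0, "dz": 0.1, "wx": 0, "wy": 0, "wz": 0},
    {"claw": 1, "dx": 0, "dy": 0, "dz": 0.1, "wx": 0, "wy": 0, "wz": 0},
    {"claw": 1, "dx": 0, "dy": 0, "dz": 0.1, "wx": 0, "wy": 0, "wz": 0},
    {"claw": 1, "dx": 0, "dy": 0, "dz": 0, "wx": 0, "wy": 0, "wz": 0},
    {"claw": 1, "dx": 0, "dy": 0, "dz": 0, "wx": 0, "wy": 0, "wz": 0}
  ]
}}

```text
time: 15.05
tool_pos: [0.4968, -0.0573, 0.1521]
eef_rot: [-0.0, 0.074, 0.997, -0.0]
ft_force: [0.3, -0.3, -1.3]
finger_gap: 0.154
finger_force: 59.0
```

No contact force, and the lugs are at flange height. I continue to the seat, about 14.5 mm more.

Emit:
{"op": "drive_tool", "data": {
  "deltas": [
    {"claw": 1, "dx": 0, "dy": 0, "dz": 0.1, "wx": 0, "wy": 0, "wz": 0},
    {"claw": 1, "dx": 0, "dy": 0, "dz": 0.1, "wx": 0, "wy": 0, "wz": 0},
    {"claw": 1, "dx": 0, "dy": 0, "dz": 0.1, "wx": 0, "wy": 0, "wz": 0},
    {"claw": 1, "dx": 0, "dy": 0, "dz": 0, "wx": 0, "wy": 0, "wz": 0},
    {"claw": 1, "dx": 0, "dy": 0, "dz": 0, "wx": 0, "wy": 0, "wz": 0},
    {"claw": 1, "dx": 0, "dy": 0, "dz": 0, "wx": 0, "wy": 0, "wz": 0}
  ]
}}

```text
time: 15.65
tool_pos: [0.497, -0.0574, 0.1404]
eef_rot: [0.0, 0.074, 0.997, -0.0]
ft_force: [-0.1, 0.4, -2.9]
finger_gap: 0.146
finger_force: 59.0
```

Emit:
{"op": "drive_tool", "data": {
  "deltas": [
    {"claw": 1, "dx": 0, "dy": 0, "dz": 0.04, "wx": 0, "wy": 0, "wz": 0},
    {"claw": 1, "dx": 0, "dy": 0, "dz": 0.03, "wx": 0, "wy": 0, "wz": 0},
    {"claw": 1, "dx": 0, "dy": 0, "dz": 0, "wx": 0, "wy": 0, "wz": 0},
    {"claw": 1, "dx": 0, "dy": 0, "dz": 0, "wx": 0, "wy": 0, "wz": 0},
    {"claw": 1, "dx": 0, "dy": 0, "dz": 0, "wx": 0, "wy": 0, "wz": 0}
  ]
}}

```text
time: 16.15
tool_pos: [0.4969, -0.0574, 0.1375]
eef_rot: [0.0, 0.074, 0.997, -0.0]
ft_force: [0.1, 0.5, -2.1]
finger_gap: 0.153
finger_force: 59.0
```

Emit:
{"op": "drive_tool", "data": {
  "deltas": [
    {"claw": 1, "dx": 0, "dy": 0, "dz": 0.03, "wx": 0, "wy": 0, "wz": 0},
    {"claw": 1, "dx": 0, "dy": 0, "dz": 0, "wx": 0, "wy": 0, "wz": 0},
    {"claw": 1, "dx": 0, "dy": 0, "dz": 0, "wx": 0, "wy": 0, "wz": 0}
  ]
}}

```text
time: 16.45
tool_pos: [0.497, -0.0573, 0.1374]
eef_rot: [0.0, 0.074, 0.997, 0.0]
ft_force: [-5.7, 1.3, 10.9]
finger_gap: 0.154
finger_force: 60.9
```

Seated: 11 N upward at z = 137.4 mm, as expected. I ease off slightly and turn clockwise.

Emit:
{"op": "drive_tool", "data": {
  "deltas": [
    {"claw": 1, "dx": 0, "dy": 0, "dz": -0.03, "wx": 0, "wy": 0, "wz": 0},
    {"claw": 1, "dx": 0, "dy": 0, "dz": 0, "wx": 0, "wy": 0, "wz": 1},
    {"claw": 1, "dx": 0, "dy": 0, "dz": 0, "wx": 0, "wy": 0, "wz": 1},
    {"claw": 1, "dx": 0, "dy": 0, "dz": 0, "wx": 0, "wy": 0, "wz": 1},
    {"claw": 1, "dx": 0, "dy": 0, "dz": 0, "wx": 0, "wy": 0, "wz": 1},
    {"claw": 1, "dx": 0, "dy": 0, "dz": 0, "wx": 0, "wy": 0, "wz": 0},
    {"claw": 1, "dx": 0, "dy": 0, "dz": 0, "wx": 0, "wy": 0, "wz": 0}
  ]
}}

```text
time: 17.15
tool_pos: [0.4968, -0.0573, 0.1375]
eef_rot: [-0.0, 0.245, 0.97, -0.0]
ft_force: [-1.1, -0.2, 0.6]
finger_gap: 0.148
finger_force: 59.3
```

Emit:
{"op": "drive_tool", "data": {
  "deltas": [
    {"claw": 1, "dx": 0, "dy": 0, "dz": 0, "wx": 0, "wy": 0, "wz": 1},
    {"claw": 1, "dx": 0, "dy": 0, "dz": 0, "wx": 0, "wy": 0, "wz": 1},
    {"claw": 1, "dx": 0, "dy": 0, "dz": 0, "wx": 0, "wy": 0, "wz": 1},
    {"claw": 1, "dx": 0, "dy": 0, "dz": 0, "wx": 0, "wy": 0, "wz": 1},
    {"claw": 1, "dx": 0, "dy": 0, "dz": 0, "wx": 0, "wy": 0, "wz": 1},
    {"claw": 1, "dx": 0, "dy": 0, "dz": 0, "wx": 0, "wy": 0, "wz": 0},
    {"claw": 1, "dx": 0, "dy": 0, "dz": 0, "wx": 0, "wy": 0, "wz": 0},
    {"claw": 1, "dx": 0, "dy": 0, "dz": 0, "wx": 0, "wy": 0, "wz": 0}
  ]
}}

```text
time: 17.95
tool_pos: [0.4968, -0.0573, 0.1375]
eef_rot: [-0.0, 0.449, 0.894, -0.0]
ft_force: [0.1, -0.7, -0.1]
finger_gap: 0.15
finger_force: 59.3
```

```bash
python3 ih.py; python3 -c "
import cv2,glob;f=sorted(glob.glob('pics/ih_wrist_17*.png')+glob.glob('pics/ih_wrist_18*.png'))[-1];print(f);cv2.imwrite('pics/v5.png',cv2.imread(f))"
```

```text
t 17.95 tcp [ 0.4968 -0.0573  0.1375] xaz 126.67 tilt 0.01 F [ 0.1 -0.7 -0.1] 0.15037689013497937 59.30744111537933
wrist disc 7128 [-3.2  4.1] r 36.8 z 0.1172
wrist lever 5096 [547.1  56. ] r 42.1 z 0.0853
top lever 168 [548.2  59.9] r 41.8 z 0.087
side disc 316 [-0.1 -1.4] r 40.5 z 0.1185
side lever 143 [554.4  52.8] r 33.8 z 0.0851
pics/ih_wrist_17.9.png
```

View pics/v5.png

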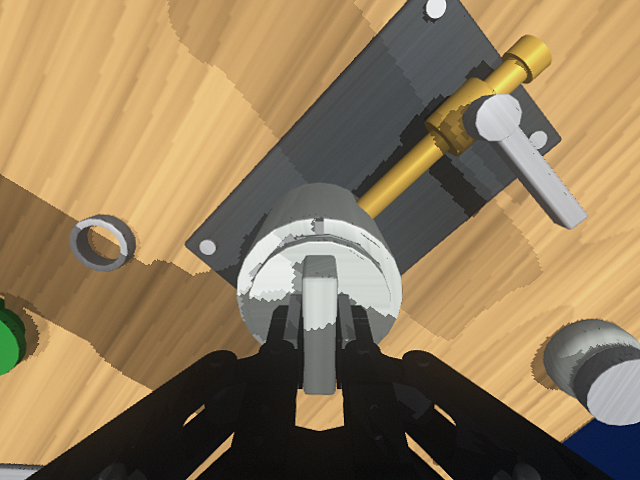

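The bar, from (320,260) to (320,390), points at the rib at (320,225). The disc is flat at 118 mm, the lever is across the pipe, and the grip is 59 N. Handing in.

```bash
python3 -c "
from bench import bot
print(bot.close_job())"
```

```text
the job is handed in; nothing more can be done
None
```

The job is handed in: the valve is shut, and the lid is seated in the mouth, turned 45° clockwise to the ribs and still gripped at 59 N; the hand-in returned no verdict.

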